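# Nest the plated tap covers in pairs on the packing pads

### The arm

A 6-joint arm with a two-finger parallel gripper is mounted at the origin on the work surface. World frame = base frame: x ahead of the robot, y to its left, z up, the work surface at z = 0. Lengths are in m, angles in degrees, forces in N, time in s.
With the tool pointing down it reaches from about 0.35 to 0.875 m from the base axis. Payload 4.2 kg.
Tool frame: the origin (TCP) lies on the front face of the gripper's body, between the roots of the fingers; the fingertips stand 70 mm ahead of it and the grasp point (between the pads) lies 51 mm ahead of it; x points along the fingers, y is the direction in which the jaws open and shut, and the axes are right-handed (so a half turn about x gives the same grasp; the last joint's range is limited). The gripper opens to 87 mm and grips with 3 to 60 N. Pads are 19 mm wide; open, the fingers measure 117 mm over their backs; the gripper's body (75 mm by 190 mm) begins 51 mm behind the grasp point.
Start: joints at [14.817, 22.042, 0.453, 0, -68.411, -14.817], TCP at [0.625, 0, 0.292] pointing down, gripper open.
Joint ranges: [-179.83, 179.83], [-69.29, 118.12], [-61.27, 80.66], [-181.25, 117.63], [-171.15, -9.14], [-177.46, 177.46]. Speed limits (degrees/s): [159.86, 159.86, 180, 180, 180, 180].

### API

Orientations are given as a 3x3 rotation matrix whose columns are the frame's x, y, z axes.
In Python, from station import r, viewer, spotter gives the robot as it stands.
- The arm moves only by the tool move_arm, never from a script. Its argument "series" is a list that holds one entry, the list of rows, each a list of 7 numbers: the turn, a rotation vector about the world's x, y, z scaled (see below), then the shift along the world's x, y, z scaled (see below), then the opening, from 0 (shut) to 1 (fully open). A call has 1 to 20 rows; each row shifts and turns the pose as measured when the row begins; what a row does not reach is not made up. The controller multiplies each number of a shift by 60 mm and each number of a turn by 8 degrees. A row lasts 1/8 s, in which the tool goes at most 62.5 mm and 10.7 degrees, less where a joint would pass 70% of its speed; a pose out of reach is approached as far as the arm can. A call with a number of a shift or a turn outside -1 to 1 is refused whole. A call with a gripper value outside its range is refused whole. The fingers move at their own pace and stop on an object; the grip force is fixed at half the most. Time passes only in rows, so rows that do not move let the fingers close. It gives the time, the measured TCP pose, the force and the opening at its end, in the units of the state.
- r.sense(): the state, without advancing time (a new reading comes with each control period).
- viewer.capture(name): name is "scene" or "side" or "wrist"; returns (picture, depth): 384x512x3 uint8, red, green, blue; 384x512 float32, m along the optical axis (not along the pixel's ray), 0 where there is no reading.
- viewer.camera_params(name): a dict with "mtx" (3x3 intrinsics, pixels), "dist_coeffs" ([k1, k2, p1, p2, k3] as OpenCV has them; the pictures are not rectified), "pose" (4x4, takes a point from camera to world coordinates). Camera axes: x right, y down, z forward; pixel columns grow to the right and rows downward; lengths in m; the calibration is good to about 2 mm. A picture is of the moment at which its call begins: read the wrist's pose just before it. camera_params takes no time and is no camera call; for the wrist camera it gives the pose at the moment of the call.
- r.finish_job(): hands the job in, once; it reports no verdict.
Trained networks look in the newest picture that a camera, given by its name, has taken for a name from the list of things; names that differ only in an ending like _2 or _b are one class to them, and where a whole thing is asked for, a point or a joint stands for the part that bears it (a point fixed in the world has none). Each returns a list of dicts, best first, with "conf" (0 to 1); they miss things now and then, are a little off and sometimes report something else, mostly with a low value. They report only what shows in the picture. A call takes as long as a camera call. They do not tell look-alikes from the thing itself.
- spotter.find_in(camera, name): "centre" ([column, row] in pixels, amid what is visible of it).
- spotter.trace(camera, name): "mask" (384x512 bool, what is visible of it) and "centre" ([column, row] in pixels, amid what is visible of it).
The state is a dict: "time_s": time; "joints": joint angles; "joint_velocities": joint speeds; "effort": joint torques, N m; "tcp_pos": TCP position; "ee_rot": TCP orientation; "wrist_force": force on the tool from outside, world axes, zero at the start; "moment": the same for the moment, N m; "gripper_width": opening from 0.0 (shut) to 1.0 (fully open).
Only numpy, scipy, OpenCV 4.12 (cv2) and the standard library are available. Lean on these libraries where they do the work, as an engineer would, in place of code of your own. Each camera call takes 0.05 s, during which the arm holds its last target.

### The job

Pack the freshly plated tap covers in nested pairs: put the small round cover in the middle of the round rubber pad and close the large round cover over it, and in the same way put the small square cover in the middle of the square pad and close the large square cover over it. All four covers end mouth down and flat on their pad, the square ones with their sides parallel to the pad's sides (any quarter turn will do). Leave the mushroom knobs where they stand, and let go of everything.

Things in the scene. Friction and masses are not known exactly. Their poses are not given: they have to be found in the camera images.
- round_pad: black round rubber pad, 100 mm diameter, 6 mm thick, fixed to the bench (z=0). Origin at the centre of its underside, z up; its top is 6 mm above the origin.
- square_pad: black square rubber pad, 100 x 100 mm, 6 mm thick, fixed to the bench (z=0), at any yaw. Origin at the centre of its underside, z up, x and y along its sides; its top is 6 mm above the origin.
- large_round: large round plated steel cover, 64 mm outer and 58 mm inner diameter, 52 mm high, its top edge chamfered 5 mm, about 0.14 kg. Hollow, 3 mm walls, closed top with a black dot in its middle, standing mouth down. Origin at the centre of the open underside, z up. It fits over the small round cover with 8 mm to spare all round.
- small_round: small round plated steel cover, 42 mm outer diameter, 40 mm high, its top edge chamfered 4 mm, about 0.07 kg. Hollow, 3 mm walls, closed top with a black dot in its middle, standing mouth down. Origin at the centre of the open underside, z up.
- large_square: large square plated steel cover, 60 x 60 mm outside, 54 x 54 mm inside, 52 mm high, about 0.15 kg. Hollow, 3 mm walls, closed top with a black dot in its middle, standing mouth down. Origin at the centre of the open underside, z up, x and y across its flat sides. It fits over the small square cover with 7 mm to spare each side when squared up.
- small_square: small square plated steel cover, 40 x 40 mm outside, 40 mm high, about 0.08 kg. Hollow, 3 mm walls, closed top with a black dot in its middle, standing mouth down. Origin at the centre of the open underside, z up, x and y across its flat sides.
- knob_a: mushroom-shaped plated knob standing on its 24 mm foot: 28 mm across the head, 37 mm high, origin at the centre of the underside, z up. Finished stock that stays where it is.
- knob_b: mushroom-shaped plated knob standing on its 24 mm foot: 28 mm across the head, 37 mm high, origin at the centre of the underside, z up. Finished stock that stays where it is.
- knob_c: mushroom-shaped plated knob standing on its 24 mm foot: 28 mm across the head, 37 mm high, origin at the centre of the underside, z up. Finished stock that stays where it is.
Mind the look-alikes: they are no part of the job. Leave any brown or red look-alike of the large_round alone. Leave any turquoise look-alike of the large_square alone.

How it is judged:
By the outcome, as a careful person would: the job done as asked, in the order asked, and still so for the second after the job is handed in, with the robot touching nothing.
It also fails if it takes over 109 s, if anything falls off the work surface, if the arm or the gripper's body presses on something with over 40 N, if the wrist force passes 120 N, or if a joint passes its speed limit or range.

## Working session

There is one attempt and no reset: what is moved stays moved. The work goes in short steps, Python scripts to look and compute and a tool call to move; the robot and the scene stay as the last step left them, time stands still between calls to the robot, and variables do not carry over. Pictures are saved under pics/ and viewed, and the job is handed in when it is done.

Besides the shell and the picture viewer there is one more tool, called after "Emit:" as name([rows], argument=value, ...), one row to a line, values as JSON. move_arm: Moves the arm, as the interface text tells. Its arguments: {"type":"object","properties":{"series":{"type":"array","items":{"type":"array","items":{"type":"array","items":{"type":"number","minimum":-1,"maximum":1}}}}},"required":["series"]}

```bash
ls; mkdir -p pics
python3 - <<'E'
from station import r, viewer, spotter
import cv2
s=r.sense();print(s)
for n in ("scene","side","wrist"):
    p,d=viewer.capture(n);cv2.imwrite(f"pics/{n}0.png",p[:,:,::-1])
    c=viewer.camera_params(n);print(n,c)
E
```

```text
pics
{'time_s': 0.0, 'joints': array([ 1.48150951e+01,  2.20911009e+01,  3.80778280e-01, -2.96004404e-02,
       -6.84116419e+01, -1.48135969e+01]), 'joint_velocities': array([ 0.11268303, -0.11640468,  0.09046168, -0.03267222, -0.02818027,
        0.0078382 ]), 'effort': array([ 5.69075401e-04, -3.90661991e+01,  1.87403029e+01,  4.22001421e+00,
        1.09914420e-02, -1.81494070e-04]), 'tcp_pos': array([6.24552662e-01, 1.25839430e-05, 2.91161103e-01]), 'ee_rot': array([[-2.18070603e-03, -9.99997609e-01,  1.64360416e-04],
       [-7.98785034e-05,  1.64534998e-04,  9.99999983e-01],
       [-9.99997619e-01,  2.18069286e-03, -8.02371149e-05]]), 'wrist_force': array([ 1.26163256e-04,  3.74519475e-01, -2.18835992e-01]), 'moment': array([0.00246539, 0.00197208, 0.0169473 ]), 'gripper_width': 0.999598401403875}
scene {'mtx': array([[447.36105152,   0.        , 257.50891828],
       [  0.        , 447.36105152, 191.1205844 ],
       [  0.        ,   0.        ,   1.        ]]), 'dist_coeffs': array([-0.17686541,  0.        ,  0.        ,  0.        ,  0.        ]), 'pose': array([[-0.870789
[... 647 characters left out ...]
5, -0.50864614,  0.62930374],
       [ 0.        ,  0.        ,  0.        ,  1.        ]])}
wrist {'mtx': array([[325.31371159,   0.        , 257.71874215],
       [  0.        , 325.31371159, 187.86012469],
       [  0.        ,   0.        ,   1.        ]]), 'dist_coeffs': array([-0.00072298,  0.        ,  0.        ,  0.        ,  0.        ]), 'pose': array([[-9.99997525e-01,  8.69044823e-04, -2.04828645e-03,
         6.25560628e-01],
       [ 2.05701611e-04,  9.52735862e-01,  3.03799826e-01,
        -8.43833931e-02],
       [ 2.21549163e-03,  3.03798652e-01, -9.52733683e-01,
         3.83994841e-01],
       [ 0.00000000e+00,  0.00000000e+00,  0.00000000e+00,
         1.00000000e+00]])}
```

View pics/scene0.png

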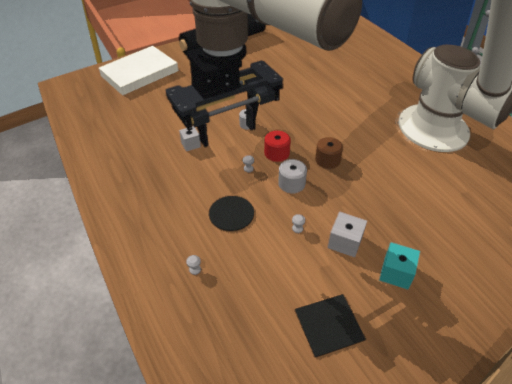

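View pics/side0.png

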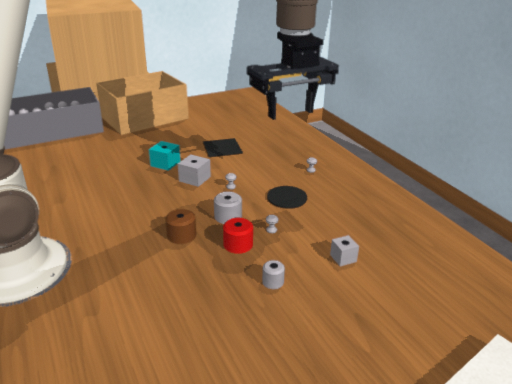

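View pics/wrist0.png

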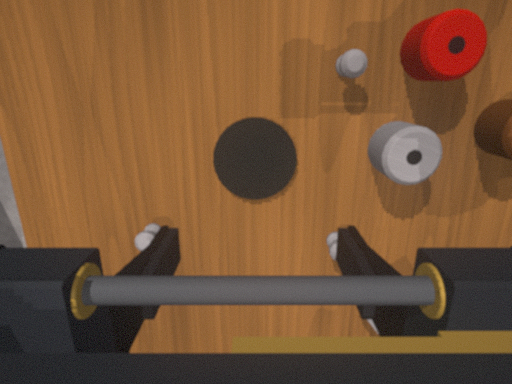

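Scene: red large-round look-alike (277,146), brown (329,153), grey large_round (292,176); grey large_square (348,234), turquoise look-alike (400,265); small square (190,139), small round (246,119); round pad (232,213), square pad (330,324); knobs at (249,162), (298,222), (194,264). In the side picture: small_round (273,274), small_square (344,251), large_round (228,208), large_square (194,170).

```bash
cat > h.py <<'E'
import numpy as np, cv2
from station import r, viewer, spotter
def rays(cam,px,c):
    u=cv2.undistortPoints(np.array(px,float).reshape(-1,1,2),c['mtx'],c['dist_coeffs']).reshape(-1,2)
    return np.c_[u,np.ones(len(u))]
def todepth(px,depth,c):
    px=np.array(px); z=depth[px[:,1],px[:,0]]; ok=z>0
    P=rays(None,px[ok],c)*z[ok][:,None]
    return P@c['pose'][:3,:3].T+c['pose'][:3,3]
def toplane(px,zw,c):
    d=rays(None,px,c)@c['pose'][:3,:3].T; o=c['pose'][:3,3]
    return o+d*((zw-o[2])/d[:,2])[:,None]
def maskpts(m,depth,c):
    ys,xs=np.nonzero(m); return todepth(np.c_[xs,ys],depth,c)
def rect(P):
    (cx,cy),(w,h),a=cv2.minAreaRect((P[:,:2]*1000).astype(np.float32)); return cx,cy,w,h,a
E
python3 - <<'E'
from h import *
for n in ("scene","side"):
    p,d=viewer.capture(n);c=viewer.camera_params(n)
    np.savez(f"{n}0.npz",p=p,d=d)
    for nm,h in (("round_pad",.006),("square_pad",.006),("large_round",.052),("small_round",.04),("large_square",.052),("small_square",.04),("knob_a",.037)):
        for t in spotter.trace(n,nm):
            if t['conf']<.3: continue
            P=maskpts(t['mask'],d,c)
            if len(P)<10: continue
            T=P[abs(P[:,2]-h)<.005]
            rr=rect(T) if len(T)>5 else None
            print(n,nm,round(t['conf'],2),np.round(t['centre']),p[t['mask']].mean(0).round(),'ztop',np.percentile(P[:,2],95).round(4),len(T),rr and np.round(rr,1))
E
```

```text
scene round_pad 0.83 [231. 215.] [44. 43. 40.] ztop 0.0069 1212 [629.8   3.1  99.6  94.2  61.1]
scene square_pad 0.89 [330. 328.] [40. 39. 36.] ztop 0.0077 2743 [595.4 329.4 101.9 101.8  78.7]
scene large_round 0.71 [278. 144.] [139.  37.  34.] ztop 0.052 316 [ 439.4 -115.8   57.7   60.7   69.9]
scene large_round 0.56 [326. 153.] [85. 54. 34.] ztop 0.0526 325 [342.9 -33.5  57.   58.1  35.9]
scene small_round 0.68 [241. 116.] [129. 120. 116.] ztop 0.0412 48 [ 460.2 -260.    34.4   15.9   61.7]
scene large_square 0.9 [346. 238.] [143. 137. 135.] ztop 0.0535 706 [456.1 190.2  61.8  59.2  36.4]
scene large_square 0.61 [400. 266.] [ 47. 124. 119.] ztop 0.0533 775 [414.  304.3  62.7  58.6  37.7]
scene small_square 0.76 [189. 140.] [126. 121. 119.] ztop 0.0409 154 [ 614.4 -254.9   42.6   38.3   84.9]
scene knob_a 0.64 [296. 222.] [148. 141. 138.] ztop 0.037 75 [525.4 112.3  22.6  22.3  17.6]
scene knob_a 0.56 [194. 260.] [148. 142. 140.] ztop 0.0379 109 [759.9  98.7  24.1  23.1  28.5]
side round_pad 0.87 [287. 196.] [44. 43. 40.] ztop 0.0073 703 [ 6.274e+02 -4.000e-01  1.010e+02  9.680e+01 
[... 605 characters left out ...]
   86.5]
side small_round 0.63 [273. 272.] [142. 137. 140.] ztop 0.0407 215 [ 445.9 -263.2   33.1   37.4   78.6]
side large_square 0.87 [166. 155.] [ 13. 132. 131.] ztop 0.0525 239 [412.9 300.9  62.7  61.5  39. ]
side large_square 0.62 [196. 168.] [142. 137. 139.] ztop 0.0526 291 [455.1 186.5  64.   64.1  36.2]
side small_square 0.84 [344. 250.] [141. 134. 135.] ztop 0.0409 277 [ 613.9 -258.5   45.2   42.5   86.5]
side knob_a 0.69 [269. 224.] [150. 142. 143.] ztop 0.037 55 [ 524.7 -109.5   19.4   21.4   37.9]
side knob_a 0.56 [311. 163.] [154. 144. 143.] ztop 0.0365 38 [757.   91.1  20.8  23.8  17.9]
side knob_a 0.41 [230. 181.] [160. 152. 153.] ztop 0.0365 37 [522.1 101.6  23.9  18.3  21.8]
```

Emit:
move_arm([
  [[0,0,0,-0.5,-0.73,-0.2,1],[0,0,0,-0.5,-0.73,-0.2,1],[0,0,0,-0.5,-0.73,-0.2,1],[0,0,0,-0.5,-0.73,-0.3,1],[0,0,0,-0.5,-0.73,-0.3,1],[0,0,0,-0.5,-0.73,-0.3,1],[0,0,0,0,0,0,1]],
])

```text
time_s: 1.82
tcp_pos: [0.4396, -0.2686, 0.2006]
ee_rot: [[0.004, -1.0, -0.003], [-0.0, -0.003, 1.0], [-1.0, -0.004, -0.0]]
wrist_force: [0.4, 0.4, 0.6]
gripper_width: 0.998
```

```bash
cat >> h.py <<'E'
def look(nm,h,tag,minconf=.3):
    s=r.sense();c=viewer.camera_params("wrist");p,d=viewer.capture("wrist")
    cv2.imwrite(f"pics/{tag}.png",p[:,:,::-1])
    print('tcp',s['tcp_pos'].round(4),'jaw ang',round(np.degrees(np.arctan2(s['ee_rot'][1,1],s['ee_rot'][0,1])),2),'w',s['gripper_width'].round(3),'F',s['wrist_force'].round(1), 't',s['time_s'])
    for t in spotter.trace("wrist",nm):
        if t['conf']<minconf: continue
        P=maskpts(t['mask'],d,c);T=P[abs(P[:,2]-h)<.004]
        if len(T)<20: continue
        # dark dot within top
        ys,xs=np.nonzero(t['mask']);g=p.max(2)
        dk=(g<60)&cv2.erode(t['mask'].astype(np.uint8),np.ones((5,5)) ).astype(bool)
        cc=None
        n,lab,st,cen=cv2.connectedComponentsWithStats(dk.astype(np.uint8))
        if n>1 and 'pad' not in nm:
            i=1+np.argmax(st[1:,4]); cc=(toplane([cen[i]],h,c)[0]*1000).round(1), st[i,4]
        print(nm,round(t['conf'],2),np.round(t['centre']),p[t['mask']].mean(0).round(),'top rect',np.round(rect(T),1),'medz',np.median(T[:,2]).round(4),'dot',cc)
    return p,d,c
E
python3 - <<'E'
from h import *
look("small_round",.04,"w1")
E
```

```text
Traceback (most recent call last):
  File "h.py", line 20, in look
    print('tcp',s['tcp_pos'].round(4),'jaw ang',round(np.degrees(np.arctan2(s['ee_rot'][1,1],s['ee_rot'][0,1])),2),'w',s['gripper_width'].round(3),'F',s['wrist_force'].round(1), 't',s['time_s'])
                                                                                                                       ^^^^^^^^^^^^^^^^^^^^^^^^
AttributeError: 'float' object has no attribute 'round'
```

View pics/w1.png

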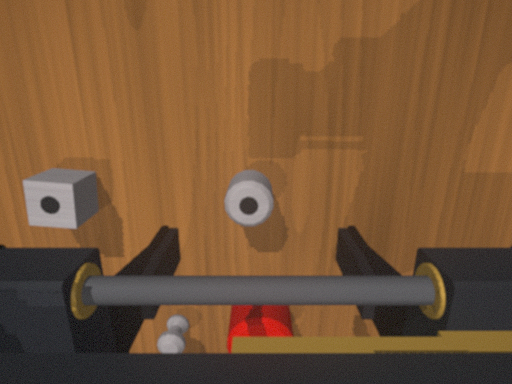

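The wrist picture shows the small round cover (dot at 249,205) right under the gripper, the small square cover at (50,205), a knob at (172,340), red look-alike at bottom.

```bash
sed -i "s/s\['gripper_width'\].round(3)/round(s['gripper_width'],3)/" h.py
python3 - <<'E'
from h import *
look("small_round",.04,"w2")
E
```

```text
tcp [ 0.4412 -0.268   0.2016] jaw ang -179.7 w 1.002 F [ 0.5 -0.8  0.6] t 1.875
small_round 0.79 [252. 198.] [143. 134. 132.] top rect [ 448.8 -258.    39.8   39.8   51.6] medz 0.0398 dot (array([ 443. , -255.9,   40. ]), np.int32(3))
```

Run:
```python
import re
t=open('h.py').read()
t=t.replace("dk=(g<60)&cv2.erode(t['mask'].astype(np.uint8),np.ones((5,5)) ).astype(bool)",
"""hull=np.zeros(t['mask'].shape,np.uint8);cv2.fillConvexPoly(hull,cv2.convexHull(np.c_[xs,ys].astype(np.int32)),1)
        dk=(g<.5*np.median(g[t['mask']]))&cv2.erode(hull,np.ones((7,7))).astype(bool)""")
open('h.py','w').write(t)
from h import *
look("small_round",.04,"w3")
look("small_square",.04,"w4")
```

```text
tcp [ 0.4432 -0.2668  0.2025] jaw ang -179.53 w 0.997 F [0.9 1.  1.2] t 1.975
small_round 0.97 [254. 197.] [143. 133. 131.] top rect [ 448.9 -257.4   39.9   40.7    1.5] medz 0.0398 dot (array([ 448.7, -256.9,   40. ]), np.int32(196))
tcp [ 0.4436 -0.2662  0.2026] jaw ang -179.44 w 0.998 F [0.8 0.7 0.2] t 2.075
small_square 0.59 [ 66. 191.] [132. 125. 124.] top rect [ 614.2 -257.3   40.9   41.3   85.6] medz 0.0399 dot (array([ 614.3, -256.8,   40. ]), np.int32(198))
```

Emit:
move_arm([
  [[0,0,0,0.08,0.15,-0.5,1],[0,0,0,0,0,-0.6,1],[0,0,0,0,0,0,1],[0,0,0,0,0,0,1]],
])

```text
time_s: 2.68
tcp_pos: [0.4524, -0.2548, 0.1382]
ee_rot: [[0.016, -1.0, -0.016], [-0.004, -0.016, 1.0], [-1.0, -0.016, -0.004]]
wrist_force: [-0.0, -0.1, 0.1]
gripper_width: 1.001
```

```bash
cat >> h.py <<'E'
from scipy.spatial.transform import Rotation as Ro
def err(pos,jaw=180.0):
    s=r.sense();a=np.radians(jaw);y=np.array([np.cos(a),np.sin(a),0]);x=np.array([0,0,-1.]);Rd=np.c_[x,y,np.cross(x,y)]
    v=(Ro.from_matrix(Rd)*Ro.from_matrix(s['ee_rot']).inv()).as_rotvec(degrees=True)
    d=np.array(pos)-s['tcp_pos']
    print('tcp',s['tcp_pos'].round(4),'turn/8',(v/8).round(3),'shift/60mm',(d/.06).round(3),'vel',abs(s['joint_velocities']).max().round(1),'F',s['wrist_force'].round(1),'w',round(s['gripper_width'],3),'t',round(s['time_s'],2))
E
python3 -c "
from h import *
err([.4487,-.257,.076])"
```

```text
tcp [ 0.4524 -0.2548  0.1382] turn/8 [ 0.029  0.115 -0.117] shift/60mm [-0.062 -0.036 -1.036] vel 0.7 F [-0.  -0.1  0.1] w 1.001 t 2.67
```

Emit:
move_arm([
  [[0,0,0,0,0,0,1]],
])

```text
time_s: 2.8
tcp_pos: [0.4532, -0.2548, 0.1394]
ee_rot: [[0.018, -1.0, -0.017], [-0.005, -0.017, 1.0], [-1.0, -0.018, -0.005]]
wrist_force: [0.7, 0.1, 0.1]
gripper_width: 1.003
```

```bash
python3 -c "
from h import *
err([.4487,-.257,.076])"
```

```text
tcp [ 0.4532 -0.2548  0.1394] turn/8 [ 0.033  0.131 -0.121] shift/60mm [-0.075 -0.036 -1.057] vel 1.0 F [0.7 0.1 0.1] w 1.003 t 2.8
```

Emit:
move_arm([
  [[0.03,0.13,-0.12,-0.08,-0.04,-0.5,1],[0,0.02,0,-0.01,0,-0.58,1],[0,0.01,0,-0.01,0,-0.02,1]],
])

```text
time_s: 3.18
tcp_pos: [0.4503, -0.2582, 0.0769]
ee_rot: [[0.006, -1.0, -0.0], [-0.003, -0.001, 1.0], [-1.0, -0.006, -0.003]]
wrist_force: [-0.5, -0.4, 0.3]
gripper_width: 0.999
```

```bash
python3 -c "
from h import *
err([.4487,-.257,.076])"
```

```text
tcp [ 0.4503 -0.2582  0.0769] turn/8 [ 0.024  0.043 -0.004] shift/60mm [-0.026  0.02  -0.014] vel 2.4 F [-0.5 -0.4  0.3] w 0.999 t 3.17
```

Emit:
move_arm([
  [[0.02,0.05,0,-0.03,0.02,-0.02,0.4],[0,0.01,0,-0.01,0,-0.02,0.2],[0,0.01,0,-0.01,0,-0.02,0],[0,0.01,0,-0.01,0,-0.02,0],[0,0.01,0,-0.01,0,-0.02,0]],
])

```text
time_s: 3.8
tcp_pos: [0.4487, -0.2577, 0.0756]
ee_rot: [[0.002, -1.0, -0.002], [-0.003, -0.002, 1.0], [-1.0, -0.002, -0.003]]
wrist_force: [-0.2, -0.3, -0.7]
gripper_width: 0.516
```

```bash
python3 -c "
from h import *
err([.4487,-.257,.076])"
```

```text
tcp [ 0.4487 -0.2577  0.0756] turn/8 [ 0.022  0.014 -0.011] shift/60mm [-0.     0.011  0.007] vel 0.9 F [-0.2 -0.3 -0.7] w 0.516 t 3.8
```

Emit:
move_arm([
  [[0,0.01,0,-0.01,0,-0.02,0],[0,0.01,0,-0.01,0,-0.02,0],[0,0,0,0,0,0.3,0],[0,0,0,0,0,1,0],[0,0,0,0,0,1,0],[0,0.02,0,0,0,-0.02,0]],
])

```text
time_s: 4.55
tcp_pos: [0.4474, -0.2574, 0.2149]
ee_rot: [[-0.005, -1.0, -0.002], [-0.003, -0.002, 1.0], [-1.0, 0.005, -0.003]]
wrist_force: [0.6, 1.0, -1.3]
gripper_width: 0.459
```

Run:
```python
from h import *
p=cv2.imread('pics/wrist0.png');c=viewer.camera_params('wrist')
c['pose']=np.array([[-9.99997525e-01,8.69044823e-04,-2.04828645e-03,6.25560628e-01],[2.05701611e-04,9.52735862e-01,3.03799826e-01,-8.43833931e-02],[2.21549163e-03,3.03798652e-01,-9.52733683e-01,3.83994841e-01],[0,0,0,1]])
g=p.max(2); m=np.zeros(g.shape,np.uint8); m[100:215,200:310]=(g<60)[100:215,200:310]
ys,xs=np.nonzero(m);P=toplane(np.c_[xs,ys],.006,c)
(cx,cy),rad=cv2.minEnclosingCircle((P[:,:2]*1000).astype(np.float32));print(cx,cy,rad,P[:,:2].mean(0),len(P))
err([.629,.001,.2])
p,d=viewer.capture('wrist');cv2.imwrite('pics/w5.png',p[:,:,::-1])
```

```text
628.6956176757812 1.1911684274673462 47.92656326293945 [ 6.25758624e-01 -8.62816929e-05] 3102
tcp [ 0.4474 -0.2574  0.2149] turn/8 [ 0.025 -0.035 -0.016] shift/60mm [ 3.026  4.307 -0.248] vel 4.9 F [ 0.6  1.  -1.3] w 0.459 t 4.55
```

View pics/w5.png

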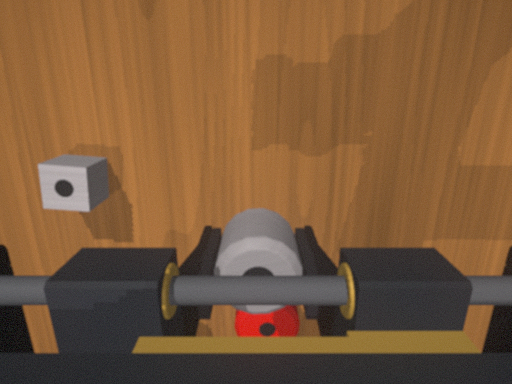

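Emit:
move_arm([
  [[0,0,0,0.3,0.5,0,0],[0,0,0,0.45,0.8,0,0],[0,0,0,0.45,0.8,0,0],[0,0,0,0.45,0.8,0,0],[0,0,0,0.45,0.8,0,0],[0,0,0,0.45,0.8,0,0],[0,0,0,0.45,0.8,0,0],[0,0,0,0.05,0,0,0],[0,0,0,0,0,-0.02,0]],
])

```text
time_s: 5.72
tcp_pos: [0.6242, 0.0713, 0.1914]
ee_rot: [[-0.044, -0.999, 0.005], [-0.004, 0.005, 1.0], [-0.999, 0.044, -0.004]]
wrist_force: [0.1, -0.3, -1.0]
gripper_width: 0.462
```

```bash
cat >> h.py <<'E'
def padlook(nm,tag):
    c=viewer.camera_params("wrist");p,d=viewer.capture("wrist")
    cv2.imwrite(f"pics/{tag}.png",p[:,:,::-1])
    for t in spotter.trace("wrist",nm):
        if t['conf']<.4: continue
        ys,xs=np.nonzero(t['mask']);P=toplane(np.c_[xs,ys],.006,c)
        (cx,cy),rad=cv2.minEnclosingCircle((P[:,:2]*1000).astype(np.float32))
        g=(p.max(2)<75).astype(np.uint8)&cv2.dilate(t['mask'].astype(np.uint8),np.ones((9,9)))
        n,lab,st,cen=cv2.connectedComponentsWithStats(g);i=1+np.argmax(st[1:,4])
        ys2,xs2=np.nonzero(lab==i);Q=toplane(np.c_[xs2,ys2],.006,c)
        (cx2,cy2),rad2=cv2.minEnclosingCircle((Q[:,:2]*1000).astype(np.float32))
        print(nm,round(t['conf'],2),np.round(t['centre']),'trace: circ',np.round([cx,cy,rad],1),'rect',np.round(rect(P),1),'mean',(P.mean(0)*1000).round(1)[:2],'| dark: circ',np.round([cx2,cy2,rad2],1),'rect',np.round(rect(Q),1),'mean',(Q.mean(0)*1000).round(1)[:2],'z',np.median(maskpts(t['mask'],d,c)[:,2]).round(4),'rows',ys.min(),ys.max())
E
python3 - <<'E'
from h import *
padlook("round_pad","w6")
err([.629,.001,.2])
E
```

```text
round_pad 0.93 [242. 100.] trace: circ [628.3   1.   49.9] rect [628.5   1.1  98.3  98.2  59.8] mean [628.8  -1. ] | dark: circ [628.2   1.4  48.8] rect [628.3   1.3  96.5  96.7   5.6] mean [ 6.285e+02 -6.000e-01] z 0.006 rows 38 161
tcp [0.6239 0.0705 0.1918] turn/8 [ 0.027 -0.316  0.041] shift/60mm [ 0.085 -1.159  0.136] vel 1.2 F [-0.7 -0.1 -1. ] w 0.464 t 5.83
```

View pics/w6.png

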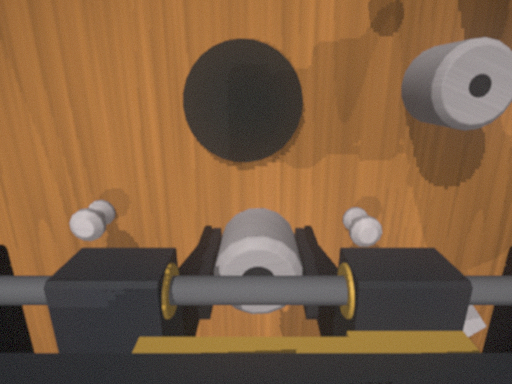

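Emit:
move_arm([
  [[0.03,-0.3,0.04,0.08,-0.6,0,0],[0,0,0,0,-0.55,-0.3,0],[0,0.02,0,0,0,-0.4,0],[0,0.02,0,-0.01,0,-0.02,0]],
])

```text
time_s: 6.32
tcp_pos: [0.6254, -0.0052, 0.1482]
ee_rot: [[-0.007, -1.0, 0.005], [0.0, 0.005, 1.0], [-1.0, 0.007, 0.0]]
wrist_force: [0.6, 0.0, -0.1]
gripper_width: 0.462
```

Run:
```python
from h import *
err([.6283,.0008,.083])
```

```text
tcp [ 0.6254 -0.0052  0.1482] turn/8 [-0.002 -0.053  0.039] shift/60mm [ 0.048  0.101 -1.087] vel 1.5 F [ 0.6  0.  -0.1] w 0.462 t 6.33
```

Emit:
move_arm([
  [[0,-0.05,0.04,0.04,0.09,-0.4,0],[0,0,0,0,0,-0.4,0],[0,0.0,0,0,0,0,0]],
])

```text
time_s: 6.7
tcp_pos: [0.6285, -0.0013, 0.103]
ee_rot: [[0.005, -1.0, 0.001], [0.0, 0.001, 1.0], [-1.0, -0.005, 0.0]]
wrist_force: [-0.4, -0.9, -0.5]
gripper_width: 0.459
```

Run:
```python
from h import *
err([.6283,.0008,.083])
```

```text
tcp [ 0.6285 -0.0013  0.103 ] turn/8 [-0.003  0.033  0.007] shift/60mm [-0.004  0.036 -0.333] vel 2.0 F [-0.4 -0.9 -0.5] w 0.459 t 6.7
```

Emit:
move_arm([
  [[0,0.03,0,0,0.035,-0.3,0],[0,0.01,0,0,0,-0.03,0],[0,0.01,0,0,0,-0.02,0]],
])

```text
time_s: 7.08
tcp_pos: [0.6302, 0.0011, 0.0841]
ee_rot: [[0.003, -1.0, 0.0], [0.001, 0.0, 1.0], [-1.0, -0.003, 0.001]]
wrist_force: [0.4, 1.0, -0.9]
gripper_width: 0.461
```

Run:
```python
from h import *
err([.6283,.0008,.082])
```

```text
tcp [0.6302 0.0011 0.0841] turn/8 [-0.007  0.019  0.002] shift/60mm [-0.032 -0.005 -0.035] vel 1.2 F [ 0.4  1.  -0.9] w 0.461 t 7.08
```

Emit:
move_arm([
  [[0,0.02,0,-0.03,-0.01,-0.045,0],[0,0.01,0,-0.01,0,-0.03,0]],
])

```text
time_s: 7.32
tcp_pos: [0.6284, 0.0006, 0.0811]
ee_rot: [[0.0, -1.0, -0.001], [0.001, -0.001, 1.0], [-1.0, -0.0, 0.001]]
wrist_force: [-1.7, 1.0, 8.9]
gripper_width: 0.461
```

Run:
```python
from h import *
err([.6283,.0008,.082])
```

```text
tcp [6.284e-01 6.000e-04 8.110e-02] turn/8 [-0.006  0.001 -0.004] shift/60mm [-0.001  0.003  0.015] vel 0.3 F [-1.7  1.   8.9] w 0.461 t 7.33
```

Contact (9 N up). Release, lift, then view from high over the large round.

Emit:
move_arm([
  [[0,0,0,0,0,0,0.6],[0,0.01,0,0,0,0,1],[0,0.01,0,0,0,0,1],[0,0.01,0,-0.01,0,-0.01,1],[0,0.01,0,-0.01,0,0,1],[0,0,0,0,0,0.6,1],[0,0,0,0,0,1,1],[0,0,0,-0.4,0,0.6,1],[0,0,0,-0.9,0,0,1],[0,0,0,-0.9,0,0,1],[0,0,0,-0.4,0,0,1],[0,0,0,0,0,0,1]],
])

```text
time_s: 8.82
tcp_pos: [0.4661, -0.0, 0.2156]
ee_rot: [[-0.005, -1.0, -0.0], [0.001, -0.0, 1.0], [-1.0, 0.005, 0.001]]
wrist_force: [0.2, 0.3, -0.5]
gripper_width: 1.0
```

Run:
```python
from h import *
look("large_round",.052,"w7");look("small_round",.04,"w8")
err([.46,-.014,.2])
```

```text
tcp [ 0.4661 -0.      0.2156] jaw ang -179.99 w 1.0 F [ 0.2  0.3 -0.5] t 8.825
large_round 0.88 [291.  38.] [197.  39.  31.] top rect [ 4.385e+02 -1.148e+02  6.170e+01  5.240e+01  1.000e-01] medz 0.0519 dot (array([ 438.2, -119.8,   52. ]), np.int32(355))
large_round 0.84 [402. 140.] [105.  66.  37.] top rect [341.5 -37.5  61.3  60.7  43.2] medz 0.0519 dot (array([340.3, -36.7,  52. ]), np.int32(198))
tcp [4.681e-01 3.000e-04 2.156e-01] jaw ang 179.99 w 0.998 F [ 0.9  0.3 -0.7] t 8.925
small_round 0.59 [ 78. 183.] [134. 128. 129.] top rect [628.7   1.   41.5  39.8  26.3] medz 0.0423 dot (array([632.8,   3.5,  40. ]), np.int32(187))
tcp [4.687e-01 3.000e-04 2.152e-01] turn/8 [-0.009 -0.031  0.004] shift/60mm [-0.145 -0.239 -0.253] vel 0.6 F [ 0.7 -0.4  0.1] w 1.0 t 9.03
```

View pics/w8.png

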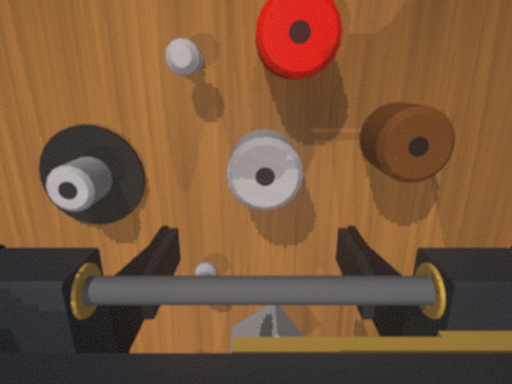

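The chosen grey large round has its dot at (265,176); red at (300,32) and brown at (418,146) are the look-alikes. The small cover stands on the pad, dot at (67,189).

```bash
cat >> h.py <<'E'
def dot(px,h,win=16,cap=True,saved=None):
    c=viewer.camera_params("wrist");p,d=saved if saved else viewer.capture("wrist")
    u,v=px;g=p.max(2)[v-win:v+win,u-win:u+win]
    lab=cv2.connectedComponentsWithStats((g<80).astype(np.uint8))
    i=1+np.argmax(lab[2][1:,4]);cc=lab[3][i]+[u-win,v-win]
    print('dot px',cc.round(1),'area',lab[2][i,4],'world mm',(toplane([cc],h,c)[0]*1000).round(1)); return p,d
E
python3 - <<'E'
from h import *
s=dot((265,176),.052,14);dot((67,189),.046,12,saved=s)
p,d=s;c=viewer.camera_params('wrist')
err([.46,-.014,.2])
E
```

```text
dot px [265.1 176.3] area 222 world mm [462.6 -12.1  52. ]
dot px [ 67.6 190.4] area 208 world mm [628.8   1.4  46. ]
tcp [4.686e-01 3.000e-04 2.150e-01] turn/8 [-0.008 -0.035  0.005] shift/60mm [-0.144 -0.239 -0.25 ] vel 0.3 F [0.4 0.1 0.5] w 1.001 t 9.07
```

Emit:
move_arm([
  [[0,-0.03,0,-0.1,-0.2,-0.2,1],[0,0,0,0,0,-0.7,1],[0,0,0,0,0,-0.5,1],[0,0,0,0,0,0,1]],
])

```text
time_s: 9.57
tcp_pos: [0.4668, -0.0117, 0.1284]
ee_rot: [[0.002, -1.0, 0.001], [0.001, 0.001, 1.0], [-1.0, -0.002, 0.001]]
wrist_force: [-0.2, -0.2, -0.6]
gripper_width: 1.002
```

Run:
```python
from h import *
err([.4626,-.0121,.078])
```

```text
tcp [ 0.4668 -0.0117  0.1284] turn/8 [-0.007  0.011  0.011] shift/60mm [-0.069 -0.006 -0.84 ] vel 2.4 F [-0.2 -0.2 -0.6] w 1.002 t 9.57
```

Emit:
move_arm([
  [[0,0.02,0,-0.08,-0.01,-0.2,1],[0,0.01,0,-0.01,0,-0.5,1],[0,0,0,-0.01,0,-0.12,1],[0,0.01,0,-0.01,0,-0.02,1]],
])

```text
time_s: 10.07
tcp_pos: [0.4631, -0.0116, 0.0791]
ee_rot: [[0.002, -1.0, 0.001], [0.003, 0.001, 1.0], [-1.0, -0.002, 0.003]]
wrist_force: [-0.6, -0.3, 0.9]
gripper_width: 1.002
```

Run:
```python
from h import *
err([.4626,-.0121,.078])
```

```text
tcp [ 0.4631 -0.0116  0.0791] turn/8 [-0.018  0.018  0.006] shift/60mm [-0.008 -0.009 -0.019] vel 0.7 F [-0.6 -0.3  0.9] w 1.002 t 10.07
```

Emit:
move_arm([
  [[-0.02,0.02,0,-0.01,-0.01,-0.02,0.5],[0,0.01,0,-0.01,0,-0.02,0],[0,0.01,0,-0.01,0,-0.02,0],[0,0.01,0,-0.01,0,-0.02,0],[0,0.01,0,-0.01,0,-0.02,0]],
])

```text
time_s: 10.7
tcp_pos: [0.4623, -0.0118, 0.0773]
ee_rot: [[0.001, -1.0, 0.0], [0.001, 0.0, 1.0], [-1.0, -0.001, 0.001]]
wrist_force: [-0.7, -0.9, 10.1]
gripper_width: 0.716
```

Run:
```python
from h import *
err([.4626,-.0121,.078])
```

```text
tcp [ 0.4623 -0.0118  0.0773] turn/8 [-0.007  0.007  0.001] shift/60mm [ 0.005 -0.006  0.012] vel 0.1 F [-0.7 -0.9 10.1] w 0.716 t 10.7
```

Emit:
move_arm([
  [[0,0,0,0,0,0.4,0],[0,0,0,0,0,0.7,0],[0,0,0,0,0,0.5,0],[0,0,0,0.5,0.04,0.1,0],[0,0,0,0.8,0.06,0,0],[0,0,0,0.8,0.06,0,0],[0,0,0,0.6,0.04,0,0],[0,0,0,0,0,0,0],[0,0,0,0,0,0,0]],
])

```text
time_s: 11.82
tcp_pos: [0.6241, -0.0002, 0.1806]
ee_rot: [[-0.006, -1.0, 0.002], [0.002, 0.002, 1.0], [-1.0, 0.006, 0.002]]
wrist_force: [0.4, 0.8, -1.3]
gripper_width: 0.714
```

Run:
```python
from h import *
err([.6286,.0015,.15])
p,d=viewer.capture('side');cv2.imwrite('pics/s2.png',p[:,:,::-1])
```

```text
tcp [ 6.241e-01 -2.000e-04  1.806e-01] turn/8 [-0.014 -0.042  0.015] shift/60mm [ 0.075  0.029 -0.511] vel 0.9 F [ 0.4  0.8 -1.3] w 0.714 t 11.82
```

View pics/s2.png

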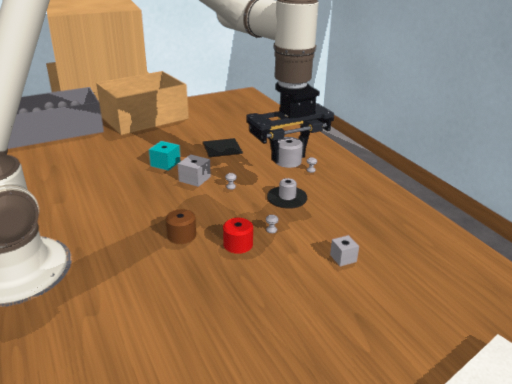

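The large round cover is held (289,150) above the small one on the pad (288,188).

Emit:
move_arm([
  [[-0.01,-0.04,0.01,0.07,0.03,-0.2,0],[0,0,0,0,0,-0.2,0],[0,0,0,0,0,-0.02,0]],
])

```text
time_s: 12.25
tcp_pos: [0.6263, 0.0016, 0.1538]
ee_rot: [[-0.001, -1.0, 0.0], [0.001, 0.0, 1.0], [-1.0, 0.001, 0.001]]
wrist_force: [-0.1, -0.2, -1.1]
gripper_width: 0.72
```

Run:
```python
from h import *
err([.6286,.0015,.0845])
```

```text
tcp [0.6263 0.0016 0.1538] turn/8 [-0.004 -0.009  0.002] shift/60mm [ 0.039 -0.002 -1.156] vel 1.7 F [-0.1 -0.2 -1.1] w 0.72 t 12.25
```

Emit:
move_arm([
  [[0,0,0,0.035,0,-0.3,0],[0,0,0,0,0,-0.3,0],[0,0.01,0,0,0,-0.25,0]],
])

```text
time_s: 12.62
tcp_pos: [0.6289, 0.0018, 0.1007]
ee_rot: [[-0.0, -1.0, 0.0], [0.001, 0.0, 1.0], [-1.0, 0.0, 0.001]]
wrist_force: [-0.7, -0.2, -0.8]
gripper_width: 0.716
```

Run:
```python
from h import *
err([.6286,.0015,.0845])
```

```text
tcp [0.6289 0.0018 0.1007] turn/8 [-0.008 -0.003  0.001] shift/60mm [-0.004 -0.004 -0.27 ] vel 14.1 F [-0.7 -0.2 -0.8] w 0.716 t 12.62
```

Emit:
move_arm([
  [[0,0,0,-0.005,0,-0.17,0],[0,0.01,0,-0.005,0,-0.04,0]],
])

```text
time_s: 12.88
tcp_pos: [0.6274, 0.0015, 0.0853]
ee_rot: [[-0.005, -1.0, 0.0], [0.0, 0.0, 1.0], [-1.0, 0.005, 0.0]]
wrist_force: [0.0, 0.6, -0.7]
gripper_width: 0.715
```

Run:
```python
from h import *
err([.6286,.0015,.0832])
```

```text
tcp [0.6274 0.0015 0.0853] turn/8 [-0.003 -0.038  0.003] shift/60mm [ 0.019 -0.001 -0.036] vel 1.8 F [ 0.   0.6 -0.7] w 0.715 t 12.88
```

Emit:
move_arm([
  [[0,-0.03,0,0.015,0,-0.045,0],[0,0.0,0,0,0,-0.02,0]],
])

```text
time_s: 13.12
tcp_pos: [0.6288, 0.0016, 0.0834]
ee_rot: [[-0.0, -1.0, -0.0], [-0.0, -0.0, 1.0], [-1.0, 0.0, -0.0]]
wrist_force: [-3.1, -0.0, 5.4]
gripper_width: 0.72
```

Run:
```python
from h import *
err([.6286,.0015,.083])
```

```text
tcp [0.6288 0.0016 0.0834] turn/8 [ 0.001 -0.    -0.003] shift/60mm [-0.003 -0.002 -0.006] vel 0.2 F [-3.1 -0.   5.4] w 0.72 t 13.12
```

Emit:
move_arm([
  [[0,0,0,0,0,0,1],[0,0.01,0,0,0,0,1],[0,0.01,0,0,0,0,1],[0,0,0,0,0,0.4,1],[0,0,0,0,0,1,1],[0,0,0,0,0,0.8,1],[0,0,0,0,-0.6,0,1],[0,0,0,-0.05,-0.9,0,1],[0,0,0,-0.05,-0.9,0,1],[0,0,0,-0.05,-0.9,0,1],[0,0,0,-0.05,-0.8,0,1],[0,0,0,0,0,0,1],[0,0,0,0,0,0,1]],
])

```text
time_s: 14.75
tcp_pos: [0.6177, -0.2508, 0.221]
ee_rot: [[0.005, -1.0, -0.003], [-0.0, -0.003, 1.0], [-1.0, -0.005, -0.0]]
wrist_force: [0.1, 0.0, -0.2]
gripper_width: 1.0
```

Run:
```python
from h import *
p,d,c=look("small_square",.04,"w9")
err([.614,-.257,.2],180)
p,d=viewer.capture('side');cv2.imwrite('pics/s3.png',p[:,:,::-1])
```

```text
tcp [ 0.6177 -0.2508  0.221 ] jaw ang -179.81 w 1.0 F [ 0.1  0.  -0.2] t 14.75
small_square 0.82 [264. 172.] [143. 134. 132.] top rect [ 614.2 -257.3   40.4   40.    85. ] medz 0.04 dot (array([ 614.1, -256.8,   40. ]), np.int32(184))
tcp [ 0.6178 -0.2501  0.2211] turn/8 [ 0.002  0.038 -0.034] shift/60mm [-0.063 -0.116 -0.352] vel 0.6 F [ 0.1 -0.4 -0.2] w 1.003 t 14.85
```

View pics/w9.png

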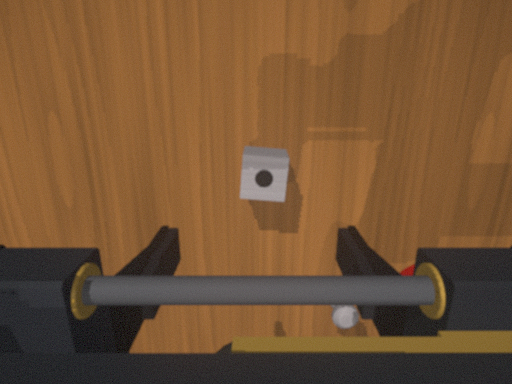

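View pics/s3.png

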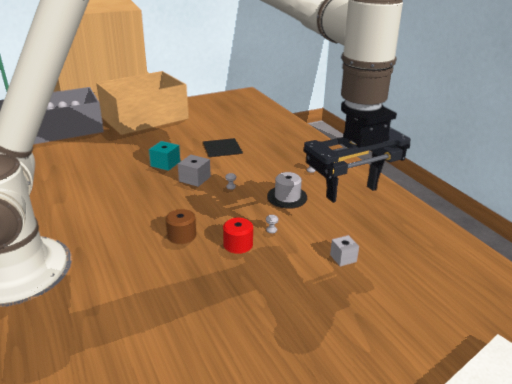

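Run:
```python
from h import *
err([.6141,-.2570,.076],175.4)
```

```text
tcp [ 0.6179 -0.2498  0.2212] turn/8 [ 0.004  0.039 -0.613] shift/60mm [-0.064 -0.121 -2.421] vel 0.5 F [-0.5  1.   0.5] w 0.997 t 14.9
```

Emit:
move_arm([
  [[0,0.04,-0.5,-0.06,-0.1,-0.3,1],[0,0,-0.1,0,0,-0.8,1],[0,0.01,0,0,0,-0.5,1],[0,0.01,0,-0.01,0,-0.02,1]],
])

```text
time_s: 15.4
tcp_pos: [0.6157, -0.2508, 0.1241]
ee_rot: [[0.001, -0.997, 0.073], [-0.002, 0.073, 0.997], [-1.0, -0.002, -0.001]]
wrist_force: [-0.5, -0.0, 0.3]
gripper_width: 0.998
```

Run:
```python
from h import *
err([.6141,-.2570,.076],175.4)
```

```text
tcp [ 0.6157 -0.2508  0.1241] turn/8 [ 0.011  0.01  -0.049] shift/60mm [-0.027 -0.103 -0.801] vel 1.2 F [-0.5 -0.   0.3] w 0.998 t 15.4
```

Emit:
move_arm([
  [[0.01,0.01,-0.05,-0.03,-0.1,-0.2,1],[0,0.01,0,0,-0.02,-0.48,1],[0,0.01,0,-0.01,0,-0.12,1],[0,0.01,0,-0.01,0,-0.02,1]],
])

```text
time_s: 15.9
tcp_pos: [0.6159, -0.2581, 0.0786]
ee_rot: [[0.005, -0.997, 0.078], [-0.003, 0.078, 0.997], [-1.0, -0.005, -0.002]]
wrist_force: [0.2, 0.1, 1.6]
gripper_width: 1.001
```

Run:
```python
from h import *
err([.6141,-.2570,.076],175.4)
```

```text
tcp [ 0.6159 -0.2581  0.0786] turn/8 [ 0.019  0.034 -0.016] shift/60mm [-0.03   0.018 -0.043] vel 0.7 F [0.2 0.1 1.6] w 1.001 t 15.9
```

Emit:
move_arm([
  [[0.02,0.03,-0.02,-0.03,0.02,-0.05,0.5],[0,0.01,0,-0.01,0,-0.02,0],[0,0.01,0,-0.01,0,-0.015,0],[0,0.01,0,0,0,-0.015,0],[0,0.01,0,0,0,-0.015,0],[0,0,0,0,0,-0.01,0],[0,0,0,0,0,-0.01,0]],
])

```text
time_s: 16.77
tcp_pos: [0.6141, -0.2571, 0.0743]
ee_rot: [[-0.001, -0.997, 0.08], [-0.001, 0.08, 0.997], [-1.0, 0.001, -0.001]]
wrist_force: [-1.6, 1.3, 5.8]
gripper_width: 0.457
```

Run:
```python
from h import *
err([.6141,-.2570,.076],175.4)
```

```text
tcp [ 0.6141 -0.2571  0.0743] turn/8 [ 0.009 -0.006 -0.001] shift/60mm [-0.001  0.002  0.029] vel 0.1 F [-1.6  1.3  5.8] w 0.457 t 16.77
```

Emit:
move_arm([
  [[0,0,0,0,0,0.4,0],[0,0,0,0,0,0.9,0],[0,0,0,0,0,0.8,0],[0,0,0,0,0.5,0.2,0],[0,0,0,0,0.9,0,0],[0,0,0,0,0.9,0,0],[0,0,0,0,0.9,0,0],[0,0,0,0,0.9,0,0],[0,0,0,0,0.9,0,0],[0,0,0,0,0.9,0,0],[0,0,-0.2,0,0.9,0,0],[0,0,-0.2,0,0.9,0,0],[0,0,-0.2,0,0.9,0,0],[0,0,-0.2,-0.1,0.9,0,0],[0,0,-0.1,-0.1,0.7,0,0],[0,0,0,-0.1,0,0,0],[0,0,0,0,0,0,0]],
])

```text
time_s: 18.9
tcp_pos: [0.5892, 0.3742, 0.2051]
ee_rot: [[-0.008, -0.977, 0.214], [0.001, 0.214, 0.977], [-1.0, 0.008, -0.0]]
wrist_force: [0.9, -0.7, -1.6]
gripper_width: 0.456
```

Run:
```python
from h import *
padlook("square_pad","w10")
err([.595,.327,.22],168.5)
```

```text
square_pad 0.73 [239. 128.] trace: circ [595.  327.7  69.8] rect [595.1 327.9 100.1 100.9  78.7] mean [594.6 325.2] | dark: circ [594.4 327.8  68.2] rect [594.3 328.2  97.6  98.2  78.7] mean [593.9 325.6] z 0.006 rows 71 185
tcp [0.5898 0.3736 0.2054] turn/8 [-0.012 -0.053  0.114] shift/60mm [ 0.086 -0.777  0.243] vel 0.7 F [-0.3  0.3 -1.5] w 0.454 t 19.0
```

View pics/w10.png

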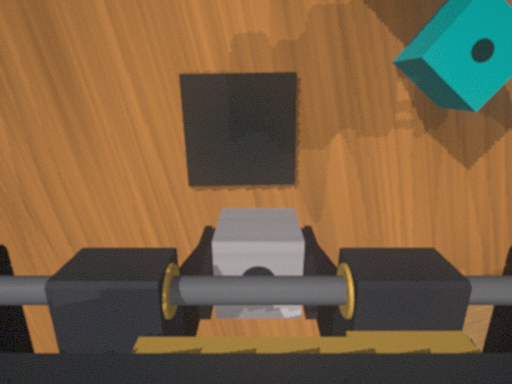

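Emit:
move_arm([
  [[-0.01,-0.05,0.13,0.09,-0.4,-0.1,0],[0,0,0,0,-0.35,-0.3,0],[0,0.01,0,0,0,-0.4,0],[0,0,0,0,0,-0.02,0]],
])

```text
time_s: 19.5
tcp_pos: [0.5974, 0.3221, 0.1568]
ee_rot: [[0.001, -0.979, 0.203], [0.001, 0.203, 0.979], [-1.0, -0.0, 0.002]]
wrist_force: [-0.2, -0.2, -0.4]
gripper_width: 0.454
```

Run:
```python
from h import *
err([.5948,.3279,.0815],168.7)
```

```text
tcp [0.5974 0.3221 0.1568] turn/8 [-0.011  0.004  0.05 ] shift/60mm [-0.043  0.097 -1.254] vel 1.6 F [-0.2 -0.2 -0.4] w 0.454 t 19.5
```

Emit:
move_arm([
  [[-0.01,0,0.05,-0.04,0.09,-0.3,0],[0,0,0,0,0,-0.5,0],[0,0.01,0,0,0,-0.1,0],[0,0,0,0,0,-0.02,0]],
])

```text
time_s: 20.0
tcp_pos: [0.5966, 0.3285, 0.1024]
ee_rot: [[0.004, -0.981, 0.195], [0.003, 0.195, 0.981], [-1.0, -0.004, 0.004]]
wrist_force: [-0.3, 0.1, -0.3]
gripper_width: 0.456
```

Run:
```python
from h import *
err([.5948,.3279,.0815],168.7)
```

```text
tcp [0.5966 0.3285 0.1024] turn/8 [-0.024  0.031 -0.004] shift/60mm [-0.031 -0.011 -0.348] vel 1.1 F [-0.3  0.1 -0.3] w 0.456 t 20.0
```

Emit:
move_arm([
  [[-0.02,0.03,0,-0.03,-0.01,-0.25,0],[0,0,0,-0.01,-0.01,-0.06,0],[0,0.01,0,0,0,-0.03,0]],
])

```text
time_s: 20.38
tcp_pos: [0.5948, 0.3282, 0.0826]
ee_rot: [[0.001, -0.981, 0.195], [0.002, 0.195, 0.981], [-1.0, -0.001, 0.003]]
wrist_force: [1.1, 0.0, -1.0]
gripper_width: 0.454
```

Run:
```python
from h import *
err([.5948,.3279,.0805],168.7)
```

```text
tcp [0.5948 0.3282 0.0826] turn/8 [-0.018  0.008 -0.009] shift/60mm [ 0.001 -0.005 -0.035] vel 1.4 F [ 1.1  0.  -1. ] w 0.454 t 20.38
```

Emit:
move_arm([
  [[-0.02,0.01,-0.01,0,0,-0.04,0],[0,0,0,0,0,-0.025,0]],
])

```text
time_s: 20.62
tcp_pos: [0.595, 0.3284, 0.0802]
ee_rot: [[0.0, -0.981, 0.196], [-0.0, 0.196, 0.981], [-1.0, -0.0, -0.0]]
wrist_force: [-3.5, -1.4, 8.7]
gripper_width: 0.461
```

Run:
```python
from h import *
err([.5948,.3279,.0805],168.7)
```

```text
tcp [0.595  0.3284 0.0802] turn/8 [ 0.003  0.002 -0.002] shift/60mm [-0.003 -0.008  0.004] vel 0.3 F [-3.5 -1.4  8.7] w 0.461 t 20.62
```

Emit:
move_arm([
  [[0,0,0,0,0,0,1],[0,0,0,0,0,0,1],[0,0.01,0,0,0,0,1],[0,0,0,0,0,0.4,1],[0,0,0,0,0,1,1],[0,0,0,0,0,0.8,1],[0,0,0,0,0,-0.02,1]],
])

```text
time_s: 21.5
tcp_pos: [0.5953, 0.3282, 0.2145]
ee_rot: [[-0.0, -0.981, 0.196], [-0.0, 0.196, 0.981], [-1.0, 0.0, -0.0]]
wrist_force: [-0.8, 0.1, -0.1]
gripper_width: 0.992
```

Run:
```python
from h import *
look("small_square",.046,"w11")
err([.456,.188,.2],126.5)
```

```text
tcp [0.5953 0.3282 0.2145] jaw ang 168.71 w 0.992 F [-0.8  0.1 -0.1] t 21.5
small_square 0.96 [257. 183.] [156. 149. 149.] top rect [595.9 328.1  40.7  39.9  78.2] medz 0.046 dot (array([595.6, 328.5,  46. ]), np.int32(216))
tcp [0.5933 0.327  0.2094] turn/8 [ 0.015 -0.071 -5.27 ] shift/60mm [-2.289 -2.316 -0.156] vel 2.0 F [-0.  -0.3 -1.4] w 1.001 t 21.6
```

View pics/w11.png

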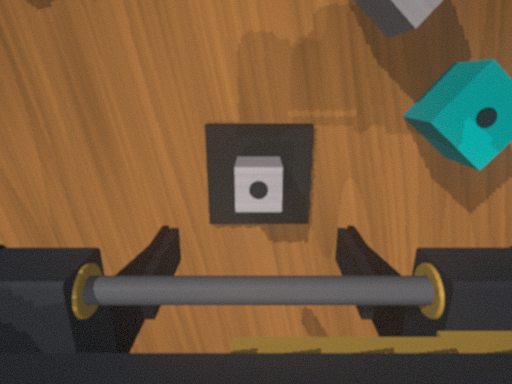

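The small square stands aligned mid-pad (dot at 258,190). The grey square's corner shows at (400,10), turquoise look-alike at (486,117).

Emit:
move_arm([
  [[0,0,-0.9,-0.4,-0.4,0,1],[0,0,-0.9,-0.55,-0.55,0,1],[0,0,-0.9,-0.55,-0.55,0,1],[0,0,-0.9,-0.5,-0.5,0,1],[0,0,-0.9,-0.3,-0.3,0,1],[0,0,-0.8,0,0,0,1],[0,0,0,0,0,0,1]],
])

```text
time_s: 22.48
tcp_pos: [0.4448, 0.1803, 0.195]
ee_rot: [[-0.035, -0.57, 0.821], [-0.008, 0.821, 0.57], [-0.999, 0.013, -0.033]]
wrist_force: [0.6, 0.9, -0.6]
gripper_width: 0.999
```

Run:
```python
from h import *
look("large_square",.052,"w12")
err([.456,.188,.2],126.5)
```

```text
tcp [0.4448 0.1803 0.195 ] jaw ang 124.78 w 0.999 F [ 0.6  0.9 -0.6] t 22.475
large_square 0.67 [400. 226.] [ 30. 108. 105.] top rect [407.1 299.3  48.8  61.1  39. ] medz 0.0519 dot (array([412. , 303.7,  52. ]), np.int32(215))
large_square 0.62 [258. 212.] [158. 150. 149.] top rect [455.7 187.8  61.   59.9  36.4] medz 0.052 dot (array([455.8, 188.2,  52. ]), np.int32(241))
tcp [0.4452 0.1807 0.1952] turn/8 [ 0.059 -0.249  0.208] shift/60mm [0.18  0.122 0.08 ] vel 1.0 F [ 0.9 -0.6  0.2] w 1.004 t 22.57
```

View pics/w12.png

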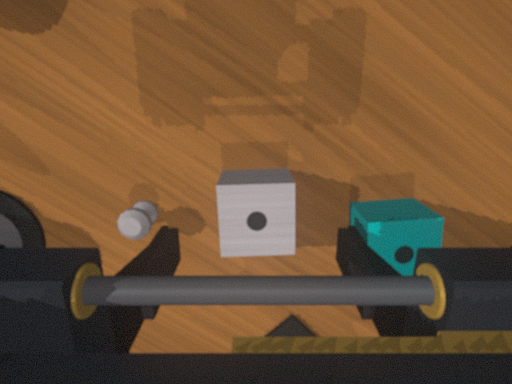

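Emit:
move_arm([
  [[0.06,-0.25,0.2,0.18,0.12,-0.1,1],[0,0,0,0,0,-0.6,1],[0,0,0,0,0,-0.4,1],[0,0,0,0,0,-0.02,1]],
])

```text
time_s: 23.08
tcp_pos: [0.4573, 0.1892, 0.125]
ee_rot: [[0.001, -0.6, 0.8], [-0.0, 0.8, 0.6], [-1.0, -0.001, 0.0]]
wrist_force: [-1.0, -0.6, 0.5]
gripper_width: 1.002
```

Run:
```python
from h import *
err([.4557,.188,.078],126.4)
```

```text
tcp [0.4573 0.1892 0.125 ] turn/8 [ 0.004  0.007 -0.059] shift/60mm [-0.027 -0.021 -0.783] vel 1.7 F [-1.  -0.6  0.5] w 1.002 t 23.07
```

Emit:
move_arm([
  [[0,0.01,-0.06,-0.03,-0.02,-0.3,1],[0,0.01,0,0,0,-0.4,1],[0,0,0,-0.01,0,-0.08,1],[0,0.01,0,-0.01,0,-0.02,1]],
])

```text
time_s: 23.58
tcp_pos: [0.4569, 0.1902, 0.0786]
ee_rot: [[0.001, -0.597, 0.802], [0.002, 0.802, 0.597], [-1.0, 0.001, 0.002]]
wrist_force: [0.3, 0.4, -0.2]
gripper_width: 1.001
```

Run:
```python
from h import *
err([.4557,.188,.078],126.4)
```

```text
tcp [0.4569 0.1902 0.0786] turn/8 [-0.016  0.01  -0.031] shift/60mm [-0.019 -0.037 -0.01 ] vel 0.8 F [ 0.3  0.4 -0.2] w 1.001 t 23.57
```

Emit:
move_arm([
  [[-0.015,0.01,-0.03,-0.02,-0.04,-0.02,0.5],[0,0.01,0,-0.01,-0.005,-0.02,0],[0,0.01,0,-0.01,0,-0.015,0],[0,0,0,0,0,-0.01,0],[0,0,0,0,0,-0.01,0]],
])

```text
time_s: 24.2
tcp_pos: [0.4552, 0.1882, 0.077]
ee_rot: [[0.0, -0.594, 0.804], [0.002, 0.804, 0.594], [-1.0, 0.002, 0.002]]
wrist_force: [-3.0, -0.6, 6.9]
gripper_width: 0.689
```

Run:
```python
from h import *
err([.4557,.188,.078],126.4)
```

```text
tcp [0.4552 0.1882 0.077 ] turn/8 [-0.018  0.002 -0.006] shift/60mm [ 0.008 -0.003  0.017] vel 0.1 F [-3.  -0.6  6.9] w 0.689 t 24.2
```

Emit:
move_arm([
  [[0,0,0,0,0,0.4,0],[0,0,0,0,0,0.9,0],[0,0,0,0,0,0.7,0],[0,0,0.8,0.3,0.3,0.1,0],[0,0,0.9,0.5,0.5,0,0],[0,0,0.9,0.5,0.5,0,0],[0,0,0.9,0.5,0.5,0,0],[0,0,0.9,0.4,0.4,0,0],[0,0,0.7,0.1,0.1,0,0],[0,0,0,0,0,0,0],[0,0,0,0,0,0,0]],
])

```text
time_s: 25.58
tcp_pos: [0.5921, 0.327, 0.1992]
ee_rot: [[-0.011, -0.979, 0.203], [-0.008, 0.204, 0.979], [-1.0, 0.009, -0.01]]
wrist_force: [-0.1, -0.5, -2.3]
gripper_width: 0.684
```

Run:
```python
from h import *
err([.5952,.3280,.16],168.7)
```

```text
tcp [0.5921 0.327  0.1992] turn/8 [ 0.055 -0.077  0.056] shift/60mm [ 0.052  0.017 -0.653] vel 0.2 F [-0.1 -0.5 -2.3] w 0.684 t 25.57
```

Emit:
move_arm([
  [[0.05,-0.08,0.05,0.05,0.02,-0.3,0],[0,0,0,0,0,-0.3,0],[0,0.01,0,0,0,-0.02,0]],
])

```text
time_s: 25.95
tcp_pos: [0.5937, 0.3266, 0.1619]
ee_rot: [[-0.001, -0.98, 0.201], [-0.0, 0.201, 0.98], [-1.0, 0.001, -0.001]]
wrist_force: [1.3, -0.0, -1.5]
gripper_width: 0.688
```

Run:
```python
from h import *
err([.5952,.3280,.083],168.7)
p,d=viewer.capture('scene');cv2.imwrite('pics/c2.png',p[:,:,::-1])
```

```text
tcp [0.5937 0.3266 0.1619] turn/8 [ 0.003 -0.01   0.035] shift/60mm [ 0.025  0.024 -1.314] vel 1.0 F [ 1.3 -0.  -1.5] w 0.688 t 25.95
```

View pics/c2.png

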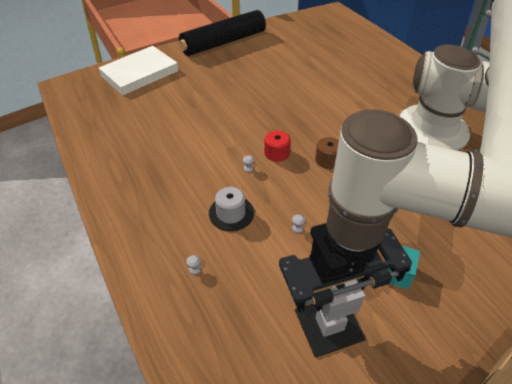

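The large square is held above the small one (330,322); round pair sits mid-pad (230,207), knobs and look-alikes undisturbed.

Emit:
move_arm([
  [[0,-0.01,0.035,0.025,0.025,-0.15,0],[0,0,0,0,0,-0.1,0],[0,0.01,0,0,0,-0.02,0]],
])

```text
time_s: 26.38
tcp_pos: [0.5963, 0.3287, 0.1478]
ee_rot: [[0.003, -0.981, 0.196], [0.003, 0.196, 0.981], [-1.0, -0.002, 0.003]]
wrist_force: [0.4, 0.3, -1.4]
gripper_width: 0.686
```

Run:
```python
from h import *
err([.5952,.3280,.083],168.7)
```

```text
tcp [0.5963 0.3287 0.1478] turn/8 [-0.019  0.021 -0.002] shift/60mm [-0.018 -0.012 -1.08 ] vel 0.5 F [ 0.4  0.3 -1.4] w 0.686 t 26.38
```

Emit:
move_arm([
  [[-0.02,0.02,0,-0.02,-0.015,-0.25,0],[0,0,0,0,0,-0.3,0],[0,0.01,0,-0.01,-0.01,-0.25,0]],
])

```text
time_s: 26.75
tcp_pos: [0.5947, 0.3275, 0.0978]
ee_rot: [[0.0, -0.981, 0.196], [0.001, 0.196, 0.981], [-1.0, 0.0, 0.001]]
wrist_force: [-1.0, -0.0, -2.6]
gripper_width: 0.688
```

Run:
```python
from h import *
err([.5952,.3280,.083],168.7)
```

```text
tcp [0.5947 0.3275 0.0978] turn/8 [-0.009  0.001 -0.002] shift/60mm [ 0.008  0.009 -0.247] vel 13.6 F [-1.  -0.  -2.6] w 0.688 t 26.75
```

Emit:
move_arm([
  [[-0.01,0,0,0.01,0.01,-0.15,0],[0,0.01,0,0,0,-0.03,0]],
])

```text
time_s: 27.0
tcp_pos: [0.5945, 0.3274, 0.0837]
ee_rot: [[-0.005, -0.981, 0.196], [-0.003, 0.196, 0.981], [-1.0, 0.004, -0.004]]
wrist_force: [-0.6, -0.3, -1.5]
gripper_width: 0.685
```

Run:
```python
from h import *
err([.5952,.3280,.083],168.7)
```

```text
tcp [0.5945 0.3274 0.0837] turn/8 [ 0.023 -0.034 -0.001] shift/60mm [ 0.012  0.01  -0.011] vel 1.2 F [-0.6 -0.3 -1.5] w 0.685 t 27.0
```

Emit:
move_arm([
  [[0.02,-0.03,0,0.01,0.01,-0.02,0],[0,0,0,0,0,-0.02,0]],
])

```text
time_s: 27.25
tcp_pos: [0.5952, 0.3279, 0.0831]
ee_rot: [[-0.0, -0.981, 0.195], [-0.001, 0.195, 0.981], [-1.0, 0.0, -0.001]]
wrist_force: [-2.5, -0.3, 3.8]
gripper_width: 0.683
```

Run:
```python
from h import *
err([.5952,.3280,.083],168.7)
```

```text
tcp [0.5952 0.3279 0.0831] turn/8 [ 0.007 -0.002 -0.007] shift/60mm [ 0.     0.002 -0.002] vel 0.2 F [-2.5 -0.3  3.8] w 0.683 t 27.25
```

Contact. Release and lift.

Emit:
move_arm([
  [[0,0,0,0,0,0,1],[0,0,0,0,0,0,1],[0,0.01,0,0,0,0,1],[0,0,0,0,0,0.4,1],[0,0,0,0,0,1,1],[0,0,0,0,0,0.9,1],[0,0,0,0,0,0,1]],
])

```text
time_s: 28.12
tcp_pos: [0.5965, 0.3287, 0.2262]
ee_rot: [[0.003, -0.981, 0.195], [0.002, 0.195, 0.981], [-1.0, -0.003, 0.002]]
wrist_force: [0.2, 0.2, -0.9]
gripper_width: 1.0
```

Run:
```python
from h import *
look("large_square",.058,"w13")
look("square_pad",.006,"w14")
for n in ("scene","side"):
    p,d=viewer.capture(n);c=viewer.camera_params(n);cv2.imwrite(f'pics/{n}9.png',p[:,:,::-1])
    for nm,h in (("large_round",.058),("large_square",.058),("knob_a",.037)):
        for t in spotter.trace(n,nm):
            P=maskpts(t['mask'],d,c);T=P[abs(P[:,2]-h)<.005]
            if len(T)>5:print(n,nm,np.round(t['centre']),np.percentile(P[:,2],95).round(4),np.round(rect(T),1))
```

```text
tcp [0.5965 0.3287 0.2262] jaw ang 168.77 w 1.0 F [ 0.2  0.2 -0.9] t 28.125
large_square 0.62 [262. 182.] [157. 150. 150.] top rect [595.8 327.1  60.2  59.9  78.7] medz 0.058 dot (array([595.7, 327.6,  58. ]), np.int32(212))
tcp [0.5945 0.3274 0.2207] jaw ang 168.71 w 1.001 F [-0.3  0.3 -0.6] t 28.225
square_pad 0.63 [262. 147.] [66. 58. 51.] top rect [595.  327.5 100.  100.2  78.6] medz 0.0059 dot None
scene large_round [323. 151.] 0.0526 [349.1 -32.2  32.7  24.2  53.8]
scene large_round [278. 146.] 0.0523 [ 443.9 -107.9   34.9   42.9   24. ]
scene large_round [229. 204.] 0.0582 [630.5   4.   59.3  58.8  18.9]
scene large_square [399. 270.] 0.0529 [417.5 322.5  41.1  72.7  82.1]
scene large_square [331. 315.] 0.0592 [596.1 328.2  61.5  61.5  78.4]
scene knob_a [247. 163.] 0.0363 [528.9 -98.7  22.   21.2  61.1]
scene knob_a [193. 263.] 0.0372 [759.7  98.8  24.7  22.5  37.5]
scene knob_a [297. 223.] 0.0367 [526.4 111.7  20.6  21.   57.2]
side large_round [179. 226.] 0.0523 [339.  -46.7  35.5  45.5  27.7]
side large_round [287. 187.] 0.0585 [625.9  -2.7  58.1  61.7  37.9]
side large_round [237. 235.] 0.0528 [ 435.1 -123.1   44.    43.6   87.6]
side large_square [163. 154.] 0.0527 [409.  294.6  46.8  55.7  41.8]
side large_square [224. 139.] 0.0588 [594.6 324.   69.7  61.3  80.3]
side knob_a [231. 180.] 0.0363 [523.8 105.5  23.5  22.7  65.2]
side knob_a [270. 222.] 0.0371 [ 525.  -110.7   14.7   20.4   74.3]
side knob_a [312. 162.] 0.037 [757.4  92.6  19.2  25.1   7.6]
```

View pics/w13.png

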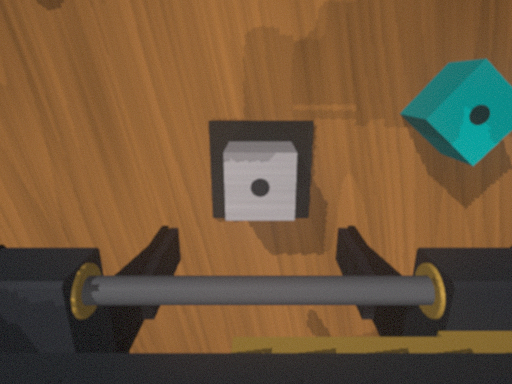

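View pics/side9.png

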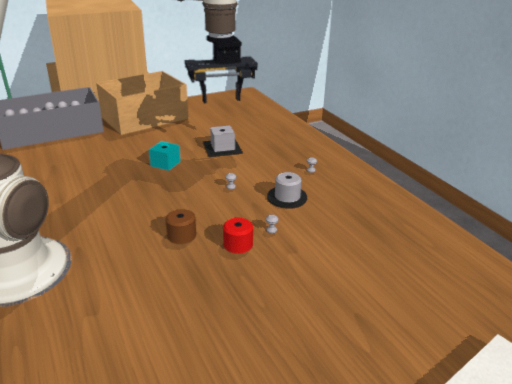

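Both pairs are closed: tops at 58 mm (flat on the pads), the square at (595.7, 327.4) on a pad at (595, 327.7) with yaw equal to 0.1°, knobs unmoved (side view: square (222,138), round (287,187)).

```bash
python3 -c "
from station import r
print(r.finish_job())"
```

```text
the job is handed in; nothing more can be done
None
```

The job is handed in at about 28.5 s of the 109 s allowed. I packed the round pair first and then the square pair. In each pair the small cover went in the middle of its pad and the large one closed over it. The gripper is open and well clear.

- **Heights:** both large covers have their tops at 58–59 mm, where 58 mm means flat on the 6 mm pad.
- **Round pair:** the small cover stood about 0.6 mm from the pad centre before I closed the large one over it. The large cover was let go at the same spot.
- **Square pair:** the large cover sits within about 1 mm of the pad centre and within 0.2° of the pad's sides. The small cover measured within about 1 mm and 0.5° before it was covered.
- **Left alone:** all three knobs and the red, brown and turquoise look-alikes are where they stood, within measuring error.
- **Forces:** the highest wrist force I read was about 10 N, on light contact.

The fixed cameras put the round pair 2–4 mm away from the wrist camera's reading, in opposite directions. I put that down to their coarser calibration. I did not look at the large round cover again from above after letting it go. One knob read about 10 mm different in the last scene picture, but the side camera has it unmoved to about 1 mm.

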